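Fetch the terminal block from behind the tall parts of the kit tray

TASK

The rectangular terminal block at the back of the kit tray is needed in the assembly jig, but two tall parts stand close around the front of it. First stand those two tall parts upright on the black rubber mat at the side, then lay the terminal block flat and square in the jig's pocket, then put both tall parts back upright on the very seats they came from. Never tip a tall part over, and leave the third tall part and the round buzzer on their seats.

Things in the scene. Friction and masses are not known exactly. Their poses are not given: they have to be found in the camera images.
- capacitor: Round capacitor can, bare aluminium with a black band round the middle, diameter 44 mm, 102 mm tall plus two brass studs 6 mm high on top; about 0.2 kg. Origin: centre of its underside, z up. Stands upright on one of the three round dark seats of the tray's front row (which one varies). Loose, may be gripped anywhere near its top.
- heatsink: Finned bare-aluminium heat sink, an upright block 44 mm (own x) by 36 mm (own y) by 112 mm tall with vertical fins; about 0.22 kg. Origin: centre of its underside, z up. Stands upright on one of the three round dark seats of the tray's front row (which one varies). Loose, may be gripped anywhere near its top.
- filter: Square steel filter can, 40 mm by 40 mm by 102 mm tall with four tiny brass tabs 6 mm high on top; about 0.25 kg. Origin: centre of its underside, z up. Stands upright on one of the three round dark seats of the tray's front row (which one varies). Loose, may be gripped anywhere near its top.
- terminal: Terminal block: white rectangular plastic block, 40 mm long (own x), 28 mm wide (own y), 30 mm high, three steel screw heads in a row on top; about 0.06 kg. Origin: centre of its underside, z up. On the left or right back seat of the tray, long side roughly along the row. The two nearest tall parts stand 54 mm from it, centre to centre, the third about 126 mm.
- buzzer: White round buzzer, diameter 40 mm, 28 mm high, a small dark hole in its top; origin: centre of its underside. Stands on the other back seat, 80 mm from the terminal block. Not needed: stays where it is.
- tray: Grey fixed kit tray, 190 mm (own x, away from the robot) by 280 mm (y), rim 16 mm high, floor 4 mm thick; origin: centre of its underside. Flat round dark seats 53 mm wide, flush with the floor: front row at x -20, y -80, 0, 80 mm; back row at x 17, y -40, 40 mm. Each part starts within 3 mm of its seat's centre. Two loose 12 mm brass spacers stand near the front rim.
- mat: Flat black rubber mat fixed to the bench to the left or right of the tray, 200 mm (own x) by 120 mm (own y), 4 mm thick; origin: centre of its underside. Room for two tall parts side by side along its x.
- jig: Fixed aluminium jig plate, 130 mm (own x) by 110 mm (own y), 10 mm thick, across the tray from the mat; origin: centre of its underside. In its middle a pocket 54 mm (x) by 42 mm (y), framed by dark steel lips 4 mm wide and 6 mm above the plate; its floor is the plate's top, 10 mm above the origin. The terminal block's long side goes along the jig's x, either way round.
There are look-alikes about, which are no part of the job. Leave any purple or yellow look-alike of the buzzer alone.

How it is judged:
On the way, in this order (a step that is already met when the one before it is completed fails the run):
1. the two tall parts next to the terminal block stand released on the mat, the third still on its seat, the terminal block not yet moved (((x of capacitor in the frame of mat between -0.1 and 0.1 m and y of capacitor in the frame of mat between -0.06 and 0.06 m and z of capacitor in the frame of mat below 0.008 m and angle between capacitor's own z axis and vertical below 0.1 rad and contact force between capacitor and the fingers below 0.3 N) or (distance of capacitor from where it was at the start of the episode below 0.012 m and horizontal distance between capacitor and terminal above 0.1 m)) and ((x of heatsink in the frame of mat between -0.1 and 0.1 m and y of heatsink in the frame of mat between -0.06 and 0.06 m and z of heatsink in the frame of mat below 0.008 m and angle between heatsink's own z axis and vertical below 0.1 rad and contact force between heatsink and the fingers below 0.3 N) or (distance of heatsink from where it was at the start of the episode below 0.012 m and horizontal distance between heatsink and terminal above 0.1 m)) and ((x of filter in the frame of mat between -0.1 and 0.1 m and y of filter in the frame of mat between -0.06 and 0.06 m and z of filter in the frame of mat below 0.008 m and angle between filter's own z axis and vertical below 0.1 rad and contact force between filter and the fingers below 0.3 N) or (distance of filter from where it was at the start of the episode below 0.012 m and horizontal distance between filter and terminal above 0.1 m)) and distance of terminal from where it was at the start of the episode below 0.012 m), for 0.2 s.
2. the terminal block lies released, flat and square in the jig's pocket (horizontal distance between terminal and jig below 0.012 m and z of terminal in the frame of jig below 0.014 m and angle between terminal's own z axis and vertical below 0.1 rad and angle between the x axis of terminal and the x axis of jig, either way round below 0.26 rad and contact force between terminal and the fingers below 0.3 N), for 0.2 s.
At the end, for the whole second after the job is handed in: The terminal block lies flat in the jig's pocket (centre within 12 mm, square within 15 degrees), released; all three tall parts and the buzzer stand upright within 12 mm of where each stood at the start; all at rest (all of step 2 and linear speed of each of terminal, capacitor, heatsink, filter, buzzer below 0.02 m/s and distance of each of capacitor, heatsink, filter, buzzer from where it was at the start of the episode below 0.012 m and angle between each of capacitor, heatsink, filter, buzzer's own z axis and vertical below 0.1 rad); the robot touches nothing.
It fails at once if a tall part is tipped over (angle between any of capacitor, heatsink, filter's own z axis and vertical above 0.6 rad).
It fails at once if the buzzer is pushed or taken off its seat (distance of buzzer from where it was at the start of the episode above 0.02 m).
It fails at once if the third tall part is taken off its seat as well (distance of each of capacitor, heatsink, filter from where it was at the start of the episode above 0.02 m).
It also fails if it takes over 128 s, if anything falls off the work surface, if the arm or the gripper's body presses on something with over 40 N, if the wrist force passes 120 N, or if a joint passes its speed limit or range.

ROBOT

A 6-joint arm with a two-finger parallel gripper is mounted at the origin on the work surface. World frame = base frame: x ahead of the robot, y to its left, z up, the work surface at z = 0. Lengths are in m, angles in rad, forces in N, time in s.
With the tool pointing down it reaches from about 0.275 to 0.825 m from the base axis. Payload 4.9 kg.
Tool frame: the origin (TCP) lies between the finger pads; the fingertips stand 25 mm ahead of it and the grasp point (between the pads) lies 6 mm ahead of it; z points along the fingers, y is the line along which they close (so a half turn about z gives the same grasp; the last joint's range is limited). The gripper opens to 85 mm and grips with 20 to 120 N. Pads are 22 mm wide; open, the fingers measure 114 mm over their backs; the gripper's body (76 mm by 85 mm) begins 54 mm behind the grasp point. The pads swing forward as they close: fully open they stand 13 mm farther back than shut.
Start: joints at [-1.289, 0.326, -0.193, 1.052, 0, 1.437], TCP at [0.222, -0.503, 0.256] pointing down, gripper open.
Joint ranges: [-2.65, 2.65], [-0.97, 1.79], [-1.3, 1.35], [-1.93, 2.1], [-1.47, 1.37], [-3.14, 3.14]. Speed limits (rad/s): [2.57, 2.57, 3.14, 3.14, 3.14, 3.14].

INTERFACE

Orientations are given as a unit quaternion [w, x, y, z].
In Python, from bench import ctrl, camera, get_calibration, job gives the robot as it stands. The module is installed in compiled form; this text tells all that it offers.
- The arm moves only by the shell command python3 -m pendant 'ROWS' [FORCE]. ROWS is a JSON object whose one key "series" holds one flat list of numbers, 7 for each row, row after row: the opening, from -1 (shut) to 1 (fully open), then the shift along the tool's x, y, z in units of 60 mm (1.0 is 60 mm), then the turn, a rotation vector about the tool's x, y, z in rad. A call has 1 to 10 rows; each row shifts and turns the commanded pose from where the row before left it, along the tool's axes as they then stand; what a row does not reach is not made up. A row lasts 1/8 s, in which the tool goes at most 62.5 mm and 10.7 degrees, less where a joint would pass 70% of its speed; a pose out of reach is approached as far as the arm can. A call is refused whole if a number of a shift passes 1 or a number of a turn 0.188, either way. A call with a gripper value outside its range is refused whole. The fingers move at their own pace and stop on an object; FORCE is the grip in N (left out, the last holds). Time passes only in rows, so rows that do not move let the fingers close. It gives the time, the measured TCP pose, the force, the opening and the grip force at its end, in the units of the state.
- ctrl.observe(): the state, without advancing time (a new reading comes with each control period).
- camera(name): name is "side" or "top"; returns (picture, depth): 420x560x3 uint8, red, green, blue; 420x560 float32, m along the optical axis (not along the pixel's ray), 0 where there is no reading.
- get_calibration(name): a dict with "mtx" (3x3 intrinsics, pixels), "k1" (the pictures are not rectified: a ray, as slopes to the right and down, at radius r is drawn at 1 + k1 r^2 times it, then the intrinsics apply), "extrinsics" (4x4, takes a point from world to camera coordinates). Camera axes: x right, y up, looking along -z (the intrinsics and any distortion apply to the point x, -y, -z); pixel columns grow to the right and rows downward; lengths in m; the calibration is good to about 2 mm. A picture is of the moment at which its call begins. get_calibration takes no time and is no camera call.
- job.close_job(): hands the job in; it is judged then, once.
The state is a dict: "time_s": time; "joints": joint angles; "dq": joint speeds; "effort": joint torques, N m; "eef_pos": TCP position; "tcp_rot": TCP orientation; "wrist_force": force on the tool from outside, world axes, zero at the start; "moment": the same for the moment, N m; "width": finger opening in m; "gripper_force": force on a finger pad.
Only numpy, scipy, OpenCV 4.12 (cv2) and the standard library are available. Lean on these libraries where they do the work, as an engineer would, in place of code of your own. Each camera call takes 0.05 s, during which the arm holds its last target. There are 200 camera calls.

## Working session

There is one attempt and no reset: what is moved stays moved. The work goes in short steps, Python scripts to look and compute and a shell command to move; the robot and the scene stay as the last step left them, time stands still between calls to the robot, and variables do not carry over. Pictures are saved under pics/ and viewed, at most 14 in all, crops included, and the job is handed in when it is done.

```bash
mkdir -p pics; ls
python3 - <<'E'
from bench import ctrl,camera,get_calibration
import cv2,numpy as np
s=ctrl.observe();print({k:np.round(v,3).tolist() for k,v in s.items()})
for n in("top","side"):
    p,d=camera(n);cv2.imwrite(f"pics/{n}0.png",p[:,:,::-1]);np.savez(f"{n}0.npz",p=p,d=d)
    c=get_calibration(n);print(n,{k:np.round(v,4).tolist() for k,v in c.items()}, (d>0).mean())
E
```

```text
pics
{'time_s': 0.0, 'joints': [-1.289, 0.327, -0.194, 1.052, 0.0, 1.437], 'dq': [0.0, 0.0, 0.0, 0.001, 0.001, -0.0], 'effort': [-0.001, -44.34, 26.244, 0.015, 0.0, -0.0], 'eef_pos': [0.222, -0.503, 0.255], 'tcp_rot': [-0.001, 0.978, 0.206, -0.0], 'wrist_force': [0.044, 0.46, -0.079], 'moment': [0.042, 0.0, -0.021], 'gripper_force': 0.0, 'width': 0.085}
top {'mtx': [[546.2054, 0.0, 282.6947], [0.0, 546.2054, 203.1368], [0.0, 0.0, 1.0]], 'k1': -0.158, 'extrinsics': [[-0.0077, -1.0, 0.003, 0.004], [0.9948, -0.0073, 0.1015, -0.5998], [-0.1014, 0.0038, 0.9948, -1.1487], [0.0, 0.0, 0.0, 1.0]]} 0.9959778911564626
side {'mtx': [[405.5903, 0.0, 279.7855], [0.0, 405.5903, 213.5533], [0.0, 0.0, 1.0]], 'k1': -0.0381, 'extrinsics': [[0.9581, -0.2863, 0.0086, -0.5393], [0.2091, 0.7197, 0.6621, -0.1564], [-0.1957, -0.6326, 0.7494, -0.694], [0.0, 0.0, 0.0, 1.0]]} 0.9962372448979592
```

View pics/top0.png

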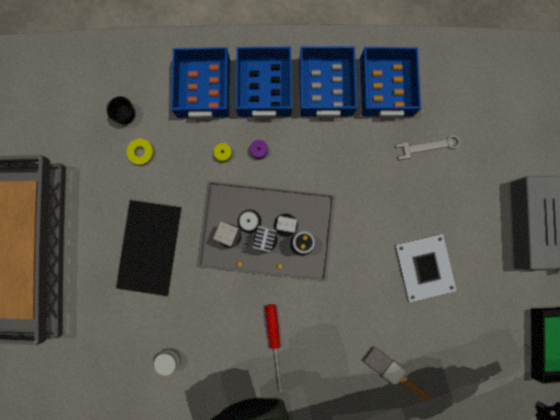

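View pics/side0.png

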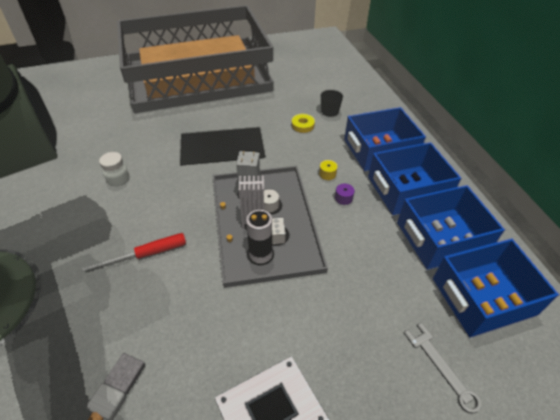

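The top view shows the mat on the left (150,247), the jig on the right (427,268) and the terminal at (287,224). The heatsink (263,238) and capacitor (303,242) stand in front of it. The filter (226,234) is the third tall part and the buzzer is at (249,221).

```bash
cat > h.py <<'E'
import cv2,numpy as np
from bench import ctrl,camera,get_calibration
def cal(n):
    c=get_calibration(n);return np.array(c["mtx"]),float(c["k1"]),np.array(c["extrinsics"])
def slopes(n,uv):
    K,k,E=cal(n);D=np.array([k,0,0,0,0],float)
    return cv2.undistortPoints(np.array(uv,float).reshape(-1,1,2),K,D).reshape(-1,2)
def cast(n,uv,z):
    "pixels -> world points on plane z"
    K,k,E=cal(n);s=slopes(n,uv);R=E[:3,:3];c=-R.T@E[:3,3]
    d=np.c_[s[:,0],-s[:,1],-np.ones(len(s))]@R
    return c+d*((z-c[2])/d[:,2])[:,None]
def cloud(n,d):
    K,k,E=cal(n);h,w=d.shape;v,u=np.mgrid[:h,:w]
    s=slopes(n,np.c_[u.ravel(),v.ravel()]);q=d.ravel()
    p=np.c_[s[:,0]*q,-s[:,1]*q,-q];return ((p-E[:3,3])@E[:3,:3]).reshape(h,w,3)
def proj(n,P):
    K,k,E=cal(n);q=np.atleast_2d(P)@E[:3,:3].T+E[:3,3]
    s=np.c_[-q[:,0]/q[:,2],q[:,1]/q[:,2]];r=(s**2).sum(1,keepdims=True)
    s=s*(1+k*r);return s*K[0,0]+K[:2,2]
def rect(n,mask,z,what,top=1):
    cs,_=cv2.findContours(mask.astype(np.uint8),cv2.RETR_EXTERNAL,cv2.CHAIN_APPROX_NONE)
    for c in sorted(cs,key=cv2.contourArea)[::-1][:top]:
        if len(c)<5: continue
        P=cast(n,c.reshape(-1,2),z)[:,:2]
        (x,y),(w,h),a=cv2.minAreaRect((P*1000).astype(np.float32))
        if w<h: w,h,a=h,w,a+90
        print(what,"c",round(x,1),round(y,1),"size",round(w,1),round(h,1),"long-axis deg",round(a,1),"px",c.reshape(-1,2).mean(0).round())
E
python3 - <<'E'
from h import *
f=np.load("top0.npz");p,d=f["p"],f["d"];X=cloud("top",d);Z=X[:,:,2]
hsv=cv2.cvtColor(p,cv2.COLOR_RGB2HSV)
u=np.arange(560)[None,:];v=np.arange(420)[:,None]
box=lambda a,b,c,e:(u>a)&(u<b)&(v>c)&(v<e)
print("bench z",np.median(Z[box(340,390,200,300)]), "tray floor",np.median(Z[box(310,325,255,270)]))
tr=box(195,340,180,285)
for nm,b,lo,hi,z in (("filter",box(205,240,215,252),.085,.13,.102),("heats",box(245,281,215,258),.085,.13,.116),("capac",box(284,322,225,262),.09,.13,.106)):
    m=b&(Z>lo)&(Z<hi);rect("top",m,z,nm)
    q=X[m];print("  cloud med",np.median(q,0).round(4),"max z",q[:,2].max().round(3),"rng",(np.ptp(q[:,:2],0)).round(3))
m=box(273,302,205,236)&(Z>.02)&(Z<.05)&(hsv[:,:,2]>150);rect("top",m,.034,"term")
m=box(235,262,205,232)&(Z>.02)&(Z<.05)&(hsv[:,:,2]>130);rect("top",m,.032,"buzz")
rect("top",box(105,190,190,305)&(hsv[:,:,2]<40),.004,"mat")
rect("top",box(385,465,225,310)&(hsv[:,:,2]>110),.010,"jig")
rect("top",box(405,450,245,290)&(hsv[:,:,2]<80),.016,"pocket")
rect("top",tr&(Z>.009)&(Z<.022),.016,"rim")
cv2.imwrite("pics/crop.png",cv2.resize(p[175:310,100:460,::-1],(800,300),interpolation=cv2.INTER_CUBIC))
cv2.imwrite("pics/crop2.png",cv2.resize(p[195:265,205:325,::-1],(800,467),interpolation=cv2.INTER_CUBIC))
E
```

```text
bench z -0.0008125840327793895 tray floor 0.0034494878694865208
filter c 531.3 116.0 size 41.9 40.0 long-axis deg 67.2 px [225. 234.]
  cloud med [0.5306 0.1162 0.1047] max z 0.113 rng [0.049 0.05 ]
heats c 519.4 37.4 size 43.9 35.3 long-axis deg 165.6 px [264. 239.]
  cloud med [0.5215 0.0375 0.1146] max z 0.12 rng [0.05  0.044]
capac c 512.9 -40.9 size 42.6 41.1 long-axis deg 134.5 px [303. 242.]
  cloud med [ 0.5133 -0.0405  0.1055] max z 0.116 rng [0.042 0.043]
term c 554.9 -7.3 size 33.6 21.9 long-axis deg 78.2 px [287. 224.]
buzz c 562.7 74.4 size 34.5 32.3 long-axis deg 89.6 px [248. 220.]
mat c 506.4 297.7 size 195.4 115.9 long-axis deg 171.6 px [148. 248.]
jig c 459.5 -317.3 size 139.9 115.4 long-axis deg 12.2 px [426. 266.]
pocket c 457.0 -313.9 size 58.8 48.8 long-axis deg 12.2 px [426. 268.]
rim c 542.3 36.5 size 280.5 188.4 long-axis deg 83.2 px [266. 231.]
```

View pics/crop2.png

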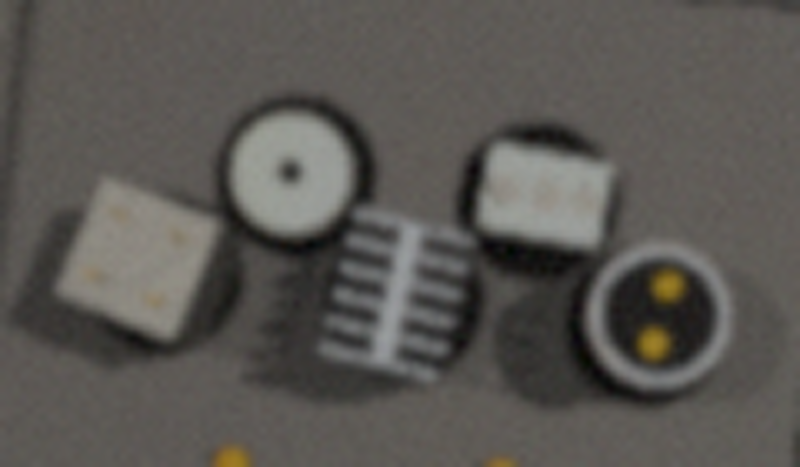

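The crop shows the filter, heatsink and capacitor on the front seats, and the terminal is lying along the row. Positions agree with the seat geometry to within about 3 mm, so I'll grip both tall parts along roughly world x, which keeps clear of their neighbours.

```bash
cat > go.py <<'E'
import sys,numpy as np
from scipy.spatial.transform import Rotation as R
from bench import ctrl
x,y,z,yaw=map(float,sys.argv[1:5])  # mm, deg: world direction of the tool-y line
s=ctrl.observe();q=s["tcp_rot"];r=R.from_quat([q[1],q[2],q[3],q[0]])
ty=r.as_matrix()[:,1];cur=np.degrees(np.arctan2(ty[1],ty[0]))
d=(yaw-cur+90)%180-90
a=np.radians(cur+d);Y=np.array([np.cos(a),np.sin(a),0]);Z=np.array([0,0,-1.]);T=np.c_[np.cross(Y,Z),Y,Z]
print("turn rotvec",(r.inv()*R.from_matrix(T)).as_rotvec().round(3),"then shift units",(T.T@(np.array([x,y,z])/1000-s["eef_pos"])/.06).round(3),"joints",np.round(s["joints"],2),"t",round(s["time_s"],2))
E
python3 go.py 520.5 37.4 225 165.6
```

```text
turn rotvec [-0.001 -0.001 -0.904] then shift units [9.955 2.579 0.51 ] joints [-1.29  0.33 -0.19  1.05  0.    1.44] t 0.1
```

```bash
python3 -m pendant '{"series":[1,0,0,0,0,0,-0.18, 1,0,0,0,0,0,-0.18, 1,0,0,0,0,0,-0.18, 1,0,0,0,0,0,-0.18, 1,0,0,0,0,0,-0.18]}' 60 && python3 -m pendant '{"series":[1,0.9,0.23,0.05,0,0,0, 1,0.9,0.23,0.05,0,0,0, 1,0.9,0.23,0.05,0,0,0, 1,0.9,0.23,0.05,0,0,0, 1,0.9,0.23,0.05,0,0,0, 1,0.9,0.23,0.05,0,0,0, 1,0.9,0.23,0.05,0,0,0, 1,0.9,0.23,0.05,0,0,0, 1,0.9,0.23,0.05,0,0,0, 1,0,0,0,0,0,0]}'; python3 go.py 520.5 37.4 225 165.6;python3 go.py 520.5 37.4 91 165.6
```

```text
time_s: 0.72
eef_pos: [0.2221, -0.5028, 0.2558]
tcp_rot: [-0.001, 0.789, 0.614, 0.0]
wrist_force: [0.4, -0.9, 0.1]
width: 0.0856
gripper_force: 0.0
time_s: 1.98
eef_pos: [0.4657, -0.0611, 0.2287]
tcp_rot: [-0.001, 0.789, 0.614, -0.0]
wrist_force: [-0.2, -0.0, -0.1]
width: 0.0855
gripper_force: 0.0
turn rotvec [-0.001 -0.001  0.003] then shift units [1.816 0.477 0.062] joints [-0.29  0.2  -0.44  0.93  0.    1.53] t 1.98
turn rotvec [-0.001 -0.001  0.003] then shift units [1.816 0.477 2.296] joints [-0.29  0.2  -0.44  0.93  0.    1.53] t 1.98
```

```bash
python3 -m pendant '{"series":[1,0.9,0.24,0,0,0,0, 1,0.9,0.24,0,0,0,0, 1,0,0,0,0,0,0, 1,0,0,0.5,0,0,0, 1,0,0,0.5,0,0,0, 1,0,0,0,0,0,0]}'; python3 go.py 520.5 37.4 91 165.6
python3 - <<'E'
from h import *
p,d=camera("side");p2,_=camera("top")
cv2.imwrite("pics/a.png",np.hstack([cv2.resize(p[120:290,190:340,::-1],(400,453)),cv2.resize(p2[180:290,200:300,::-1],(400,453))]))
E
```

```text
time_s: 2.72
eef_pos: [0.5174, 0.0317, 0.1673]
tcp_rot: [-0.002, 0.792, 0.611, -0.002]
wrist_force: [-0.8, -0.0, 0.1]
width: 0.0852
gripper_force: 0.0
turn rotvec [-0.006  0.002 -0.006] then shift units [0.105 0.026 1.271] joints [-0.08  0.35 -0.4   0.82 -0.    1.75] t 2.73
```

View pics/a.png

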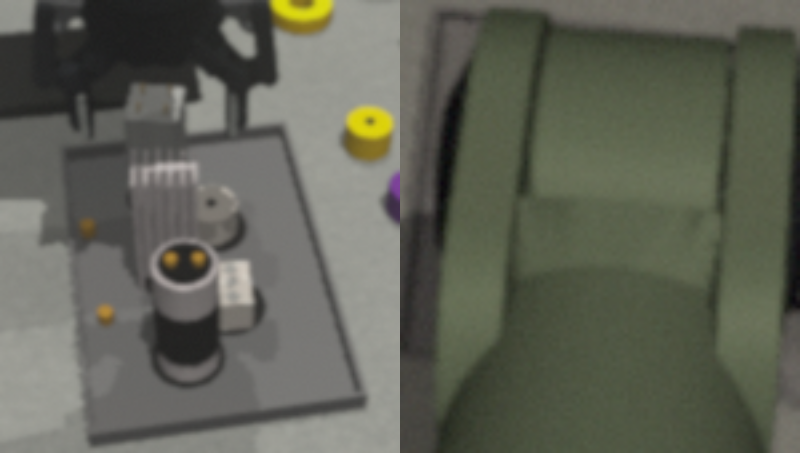

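The side view shows the open fingers either side of the heatsink top along x, clear of the other parts. I'll descend and grip.

```bash
python3 -m pendant '{"series":[1,0.09,0.02,0,0,0,0, 1,0,0,0.4,0,0,0, 1,0,0,0.4,0,0,0, 1,0,0,0.46,0,0,0, 1,0,0,0,0,0,0, 1,0,0,0,0,0,0]}'; python3 go.py 520.5 37.4 91 165.6; python3 -m pendant '{"series":[-1,0,0,0,0,0,0,-1,0,0,0,0,0,0,-1,0,0,0,0,0,0,-1,0,0,0,0,0,0,-1,0,0,0,0,0,0,-1,0,0,0,0,0,0]}' 60
```

```text
time_s: 3.58
eef_pos: [0.5236, 0.038, 0.095]
tcp_rot: [0.001, 0.791, 0.612, 0.001]
wrist_force: [0.1, -0.1, 0.4]
width: 0.0855
gripper_force: 0.0
turn rotvec [ 0.002 -0.    -0.003] then shift units [-0.023 -0.047  0.067] joints [-0.07  0.45 -0.47  0.65 -0.    1.76] t 3.58
time_s: 4.32
eef_pos: [0.5228, 0.038, 0.0945]
tcp_rot: [0.0, 0.791, 0.611, 0.0]
wrist_force: [-1.6, -0.3, 7.0]
width: 0.0433
gripper_force: 60.7
```

```bash
python3 -m pendant '{"series":[-1,0,0,-0.3,0,0,0,-1,0,0,-0.6,0,0,0,-1,0,0,-0.7,0,0,0,-1,0,0,-0.6,0,0,0,-1,0,0,0,0,0,0,-1,0,0,0,0,0,0]}' 60; python3 go.py 556 290 220 165.6
```

```text
time_s: 5.08
eef_pos: [0.5217, 0.038, 0.2243]
tcp_rot: [-0.001, 0.791, 0.611, -0.001]
wrist_force: [0.2, -0.2, -3.2]
width: 0.0435
gripper_force: 61.5
turn rotvec [-0.002  0.    -0.004] then shift units [ 4.21  -0.49   0.071] joints [-0.07  0.3  -0.31  0.96 -0.    1.76] t 5.08
```

```bash
python3 -m pendant '{"series":[-1,0.4,-0.05,0,0,0,0,-1,0.7,-0.08,0,0,0,0,-1,0.7,-0.08,0,0,0,0,-1,0.7,-0.08,0,0,0,0,-1,0.7,-0.08,0,0,0,0,-1,0.6,-0.07,0,0,0,0,-1,0.4,-0.05,0,0,0,0,-1,0,0,0,0,0,0,-1,0,0,0,0,0,0]}' 60; python3 go.py 556 290 95 165.6
```

```text
time_s: 6.2
eef_pos: [0.5567, 0.2885, 0.2238]
tcp_rot: [-0.0, 0.791, 0.611, -0.002]
wrist_force: [0.6, -0.5, -3.2]
width: 0.0433
gripper_force: 61.3
turn rotvec [-0.003  0.002 -0.004] then shift units [ 0.022 -0.018  2.146] joints [ 0.36  0.49 -0.02  1.06 -0.    2.19] t 6.2
```

```bash
python3 -m pendant '{"series":[-1,0,0,0.6,0,0,0,-1,0,0,0.7,0,0,0,-1,0,0,0.5,0,0,0,-1,0,0,0.2,0,0,0,-1,0,0,0,0,0,0,-1,0,0,0.05,0,0,0,-1,0,0,0.05,0,0,0,-1,0,0,0,0,0,0,-1,0,0,0,0,0,0]}' 60; python3 go.py 556 290 95 165.6
```

```text
time_s: 7.32
eef_pos: [0.5579, 0.2894, 0.1]
tcp_rot: [0.0, 0.791, 0.612, 0.0]
wrist_force: [-0.5, 0.0, -3.2]
width: 0.0432
gripper_force: 61.3
turn rotvec [ 0.    -0.    -0.004] then shift units [ 0.002 -0.033  0.084] joints [ 0.36  0.6  -0.18  0.79 -0.    2.19] t 7.33
```

```bash
python3 -m pendant '{"series":[-1,0,0,0.03,0,0,0,-1,0,0,0.03,0,0,0,-1,0,0,0.02,0,0,0,-1,0,0,0,0,0,0,-1,0,0,0,0,0,0]}' 60; python3 go.py 556 290 95 165.6
```

```text
time_s: 7.95
eef_pos: [0.5577, 0.2892, 0.0948]
tcp_rot: [0.0, 0.791, 0.611, -0.0]
wrist_force: [0.8, 0.0, -2.6]
width: 0.0435
gripper_force: 61.3
turn rotvec [-0.     0.    -0.004] then shift units [ 0.006 -0.031 -0.003] joints [ 0.36  0.61 -0.18  0.78 -0.    2.19] t 7.95
```

```bash
python3 -m pendant '{"series":[-1,0,0,0.015,0,0,0,-1,0,0,0.015,0,0,0,-1,0,0,0,0,0,0]}' 60;  python3 -m pendant '{"series":[0.5,0,0,0,0,0,0,0.5,0,0,0,0,0,0,1,0,0,0,0,0,0,1,0,0,0,0,0,0,1,0,0,0,0,0,0,1,0,0,-0.3,0,0,0,1,0,0,-0.8,0,0,0,1,0,0,-0.9,0,0,0,1,0,0,-0.3,0,0,0,1,0,0,0,0,0,0]}' 60; python3 go.py 512.9 -40.9 225 165.6
```

```text
time_s: 8.32
eef_pos: [0.5578, 0.2894, 0.0945]
tcp_rot: [0.0, 0.791, 0.612, 0.0]
wrist_force: [-3.5, -0.7, 7.8]
width: 0.0436
gripper_force: 62.1
time_s: 9.57
eef_pos: [0.559, 0.2897, 0.2343]
tcp_rot: [0.001, 0.791, 0.611, 0.003]
wrist_force: [0.6, 0.1, 0.1]
width: 0.0857
gripper_force: 0.0
turn rotvec [ 0.004 -0.003 -0.004] then shift units [-5.529  0.627  0.155] joints [ 0.36  0.48 -0.01  1.07  0.    2.19] t 9.57
```

```bash
python3 -m pendant '{"series":[1,-0.7,0.08,0,0,0,0,1,-0.8,0.09,0,0,0,0,1,-0.8,0.09,0,0,0,0,1,-0.8,0.09,0,0,0,0,1,-0.8,0.09,0,0,0,0,1,-0.8,0.09,0,0,0,0,1,-0.7,0.08,0,0,0,0,1,0,0,0,0,0,0,1,0,0,0,0,0,0]}'; python3 go.py 513 -41 150 165.6
```

```text
time_s: 10.7
eef_pos: [0.5109, -0.0332, 0.2304]
tcp_rot: [-0.001, 0.791, 0.611, -0.0]
wrist_force: [-0.4, 0.7, 0.2]
width: 0.0854
gripper_force: 0.0
turn rotvec [-0.001 -0.    -0.004] then shift units [-0.117  0.067  1.34 ] joints [-0.21  0.28 -0.33  0.96  0.    1.62] t 10.7
```

Run:
```python
from h import *
p,d=camera("top");X=cloud("top",d);Z=X[:,:,2]
u=np.arange(560)[None,:];v=np.arange(420)[:,None]
m=(u>100)&(u<200)&(v>190)&(v<310)&(Z>.09)&(Z<.13);rect("top",m,.116,"heats on mat");print(np.median(X[m],0).round(4))
```

```text
heats on mat c 555.3 285.7 size 42.5 41.0 long-axis deg 165.9 px [141. 222.]
[0.5552 0.2865 0.114 ]
```

```bash
python3 -m pendant '{"series":[1,-0.1,0.04,0,0,0,0,1,0,0,0.6,0,0,0,1,0,0,0.6,0,0,0,1,0,0,0.5,0,0,0,1,0,0,0.4,0,0,0,1,0,0,0,0,0,0,1,0,0,0,0,0,0]}'; python3 go.py 515 -40 89 165.6
```

```text
time_s: 11.62
eef_pos: [0.5128, -0.0397, 0.1058]
tcp_rot: [0.0, 0.791, 0.612, 0.0]
wrist_force: [0.4, -0.1, 0.0]
width: 0.0856
gripper_force: 0.0
turn rotvec [ 0.001 -0.    -0.003] then shift units [0.004 0.036 0.28 ] joints [-0.22  0.42 -0.49  0.66 -0.    1.6 ] t 11.62
```

```bash
python3 -m pendant '{"series":[1,0,0.03,0.28,0,0,0,1,0,0,0,0,0,0,1,0,0,0,0,0,0,-1,0,0,0,0,0,0,-1,0,0,0,0,0,0,-1,0,0,0,0,0,0,-1,0,0,0,0,0,0,-1,0,0,0,0,0,0,-1,0,0,0,0,0,0]}' 60; python3 -m pendant '{"series":[-1,0,0,-0.3,0,0,0,-1,0,0,-0.6,0,0,0,-1,0,0,-0.7,0,0,0,-1,0,0,-0.7,0,0,0,-1,0,0,0,0,0,0,-1,0,0,0,0,0,0]}' 60; python3 go.py 459 304 225 165.6
```

```text
time_s: 12.75
eef_pos: [0.5141, -0.0404, 0.0889]
tcp_rot: [0.0, 0.791, 0.611, 0.0]
wrist_force: [-1.4, -0.0, 4.5]
width: 0.0432
gripper_force: 60.3
time_s: 13.5
eef_pos: [0.5133, -0.0402, 0.2254]
tcp_rot: [-0.0, 0.791, 0.611, -0.0]
wrist_force: [-0.3, 0.7, -2.1]
width: 0.0432
gripper_force: 61.2
turn rotvec [-0.001  0.    -0.004] then shift units [ 5.332 -2.304  0.007] joints [-0.22  0.29 -0.33  0.95  0.    1.6 ] t 13.5
```

```bash
python3 -m pendant '{"series":[-1,0.4,-0.17,0,0,0,0,-1,0.7,-0.3,0,0,0,0,-1,0.7,-0.3,0,0,0,0,-1,0.7,-0.31,0,0,0,0,-1,0.7,-0.31,0,0,0,0,-1,0.7,-0.31,0,0,0,0,-1,0.7,-0.31,0,0,0,0,-1,0.5,-0.2,0,0,0,0,-1,0.23,-0.09,0,0,0,0,-1,0,0,0,0,0,0]}' 60; python3 go.py 459 304 89 165.6
```

```text
time_s: 14.75
eef_pos: [0.4604, 0.3039, 0.225]
tcp_rot: [-0.0, 0.791, 0.612, -0.001]
wrist_force: [-0.2, 0.4, -1.6]
width: 0.0422
gripper_force: 61.3
turn rotvec [-0.001  0.002 -0.002] then shift units [-0.004 -0.023  2.266] joints [ 0.45  0.35 -0.24  0.98 -0.    2.27] t 14.75
```

```bash
python3 -m pendant '{"series":[-1,0,0,0.6,0,0,0,-1,0,0,0.7,0,0,0,-1,0,0,0.5,0,0,0,-1,0,0,0.25,0,0,0,-1,0,0,0,0,0,0,-1,0,0,0.05,0,0,0,-1,0,0,0,0,0,0,-1,0,0,0,0,0,0]}' 60; python3 go.py 459 304 89 165.6
python3 - <<'E'
from h import *
p,d=camera("side")
cv2.imwrite("pics/b.png",cv2.resize(p[60:220,150:310,::-1],(560,560)))
E
```

```text
time_s: 15.75
eef_pos: [0.4615, 0.3042, 0.101]
tcp_rot: [0.0, 0.791, 0.612, 0.001]
wrist_force: [-0.2, -0.1, -1.5]
width: 0.0425
gripper_force: 61.2
turn rotvec [ 0.001 -0.001 -0.004] then shift units [-0.013 -0.04   0.201] joints [ 0.45  0.48 -0.39  0.7  -0.    2.27] t 15.75
```

View pics/b.png

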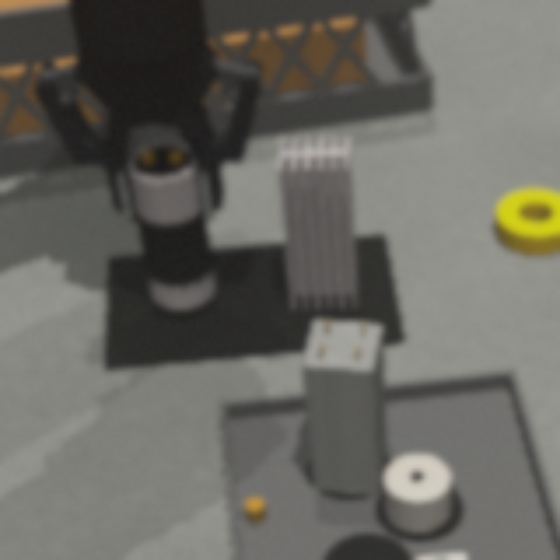

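The side view shows the capacitor held just above the mat, leaning very slightly at most, and the heatsink upright on the mat. I'll lower it gently.

```bash
python3 -m pendant '{"series":[-1,0,0,0.06,0,0,0,-1,0,0,0.04,0,0,0,-1,0,0,0,0,0,0,-1,0,0,0.03,0,0,0,-1,0,0,0,0,0,0]}' 60;python3 -m pendant '{"series":[-1,0,0,0.03,0,0,0,-1,0,0,0,0,0,0]}' 60; python3 -m pendant '{"series":[-1,0,0,0.03,0,0,0,-1,0,0,0,0,0,0]}' 60; python3 go.py 459 304 89 165.6
```

```text
time_s: 16.42
eef_pos: [0.4609, 0.3038, 0.0923]
tcp_rot: [-0.0, 0.791, 0.611, -0.0]
wrist_force: [-0.7, -0.4, -1.6]
width: 0.0431
gripper_force: 61.2
time_s: 16.68
eef_pos: [0.461, 0.3038, 0.0905]
tcp_rot: [-0.0, 0.791, 0.611, -0.0]
wrist_force: [0.3, -0.5, -1.8]
width: 0.0426
gripper_force: 61.2
time_s: 16.92
eef_pos: [0.4612, 0.3039, 0.0889]
tcp_rot: [0.0, 0.791, 0.611, 0.0]
wrist_force: [0.1, 0.6, -1.5]
width: 0.0426
gripper_force: 61.3
turn rotvec [ 0.    -0.    -0.004] then shift units [-0.008 -0.036 -0.001] joints [ 0.45  0.5  -0.4   0.67 -0.    2.27] t 16.93
```

Not in contact yet, so I'll keep lowering in small steps.

```bash
python3 -m pendant '{"series":[-1,0,0,0.02,0,0,0,-1,0,0,0,0,0,0]}' 60;python3 -m pendant '{"series":[-1,0,0,0.02,0,0,0,-1,0,0,0,0,0,0]}' 60; python3 -m pendant '{"series":[-1,0,0,0.02,0,0,0,-1,0,0,0,0,0,0]}' 60
```

```text
time_s: 17.18
eef_pos: [0.4612, 0.3041, 0.0889]
tcp_rot: [0.0, 0.791, 0.611, 0.0]
wrist_force: [-3.3, -0.4, 8.2]
width: 0.043
gripper_force: 62.1
time_s: 17.42
eef_pos: [0.4612, 0.3042, 0.0888]
tcp_rot: [0.0, 0.791, 0.612, 0.001]
wrist_force: [-5.7, -1.7, 18.8]
width: 0.0433
gripper_force: 63.1
time_s: 17.68
eef_pos: [0.4613, 0.3043, 0.0888]
tcp_rot: [0.0, 0.791, 0.612, 0.001]
wrist_force: [-8.4, -3.7, 27.7]
width: 0.0431
gripper_force: 64.0
```

```bash
python3 -m pendant '{"series":[-1,0,0,-0.045,0,0,0,-1,0,0,0,0,0,0,0.5,0,0,0,0,0,0,1,0,0,0,0,0,0,1,0,0,0,0,0,0,1,0,0,-0.3,0,0,0,1,0,0,-0.9,0,0,0,1,0,0,-0.9,0,0,0,1,0,0,-0.4,0,0,0,1,0,0,0,0,0,0]}' 60
python3 - <<'E'
from h import *
p,d=camera("top");X=cloud("top",d);Z=X[:,:,2];np.savez("top1.npz",p=p,d=d)
hsv=cv2.cvtColor(p,cv2.COLOR_RGB2HSV)
u=np.arange(560)[None,:];v=np.arange(420)[:,None]
box=lambda a,b,c,e:(u>a)&(u<b)&(v>c)&(v<e)
for t in (110,130,150,):
    rect("top",box(268,308,203,246)&(hsv[:,:,2]>t),.034,f"term{t}")
m=box(268,308,203,246)&(Z>.02)&(Z<.05);rect("top",m,.034,"termZ");print(np.median(X[m],0).round(4))
m=box(385,465,225,310)&(Z>.005)&(Z<.013);rect("top",m,.010,"jigZ")
rect("top",box(385,465,225,310)&(hsv[:,:,2]>100),.010,"jig")
rect("top",box(408,446,248,288)&(hsv[:,:,2]<80),.016,"pocket")
rect("top",box(408,446,248,288)&(hsv[:,:,2]<100),.016,"pocket100")
cv2.imwrite("pics/c.png",np.hstack([cv2.resize(p[225:310,385:470,::-1],(390,390),interpolation=cv2.INTER_CUBIC),cv2.resize(p[190:260,265:335,::-1],(390,390),interpolation=cv2.INTER_CUBIC)]))
cv2.imwrite("pics/c_full.png",p[:,:,::-1])
E
```

```text
time_s: 18.92
eef_pos: [0.4623, 0.3045, 0.24]
tcp_rot: [0.0, 0.791, 0.611, 0.002]
wrist_force: [0.6, 0.2, 0.2]
width: 0.0849
gripper_force: 0.0
term110 c 554.9 -7.7 size 39.2 28.0 long-axis deg 78.9 px [286. 224.]
term130 c 554.9 -7.5 size 38.0 25.6 long-axis deg 79.2 px [286. 224.]
term150 c 554.5 -7.8 size 34.9 23.0 long-axis deg 80.1 px [286. 224.]
termZ c 553.8 -7.1 size 39.6 28.2 long-axis deg 78.2 px [286. 224.]
[ 0.5543 -0.0073  0.033 ]
jigZ c 456.7 -313.1 size 131.2 115.0 long-axis deg 12.3 px [425. 267.]
jig c 458.0 -313.9 size 183.9 176.9 long-axis deg 178.6 px [425. 268.]
pocket c 456.9 -313.9 size 58.4 48.5 long-axis deg 12.4 px [426. 268.]
pocket100 c 456.9 -313.7 size 61.0 50.7 long-axis deg 11.9 px [426. 268.]
```

View pics/c.png

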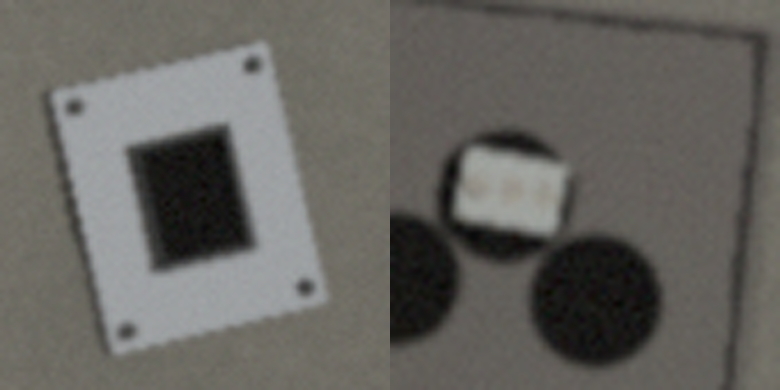

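The crop shows the jig pocket clear at about (426,268) and the terminal alone on its seat at (286,224). I'll measure with the side camera too and compare both cameras against the gripper's known placements.

```bash
python3 - <<'E'
from h import *
f=np.load("top1.npz");p,d=f["p"],f["d"];Z=cloud("top",d)[:,:,2]
u=np.arange(560)[None,:];v=np.arange(420)[:,None]
bx=lambda a,b,c,e:(u>a)&(u<b)&(v>c)&(v<e)
rect("top",bx(100,200,190,310)&(Z>.09)&(Z<.125),.113,"talls/mat",2)
p,d=camera("side");X=cloud("side",d);Z=X[:,:,2];hsv=cv2.cvtColor(p,cv2.COLOR_RGB2HSV);V=hsv[:,:,2]
near=lambda x,y,r:np.hypot(X[:,:,0]-x,X[:,:,1]-y)<r
print("bench",np.median(Z[near(.35,-.1,.03)]))
for nm,x,y,r,lo,hi,z in(("heats",.556,.288,.035,.105,.125,.116),("cap",.461,.304,.035,.098,.118,.106),("filter",.531,.116,.04,.095,.112,.106),("term",.555,-.007,.032,.0285,.045,.034)):
    m=near(x,y,r)&(Z>lo)&(Z<hi);print(nm,np.median(X[m],0).round(4));rect("side",m,z,nm)
for t in(70,90):rect("side",near(.457,-.314,.045)&(V<t),.013,f"pocket{t}")
rect("side",near(.457,-.314,.1)&(Z>.006)&(Z<.014),.010,"jig")
print(proj("side",[[.457,-.314,.013]]))
E
python3 go.py 556 -6.5 150 168.7
```

```text
talls/mat c 461.5 298.6 size 43.4 43.0 long-axis deg 46.0 px [135. 268.]
talls/mat c 555.5 286.5 size 42.7 41.1 long-axis deg 165.9 px [141. 222.]
bench -0.00012037713525923532
heats [0.5534 0.2864 0.1153]
heats c 552.4 282.4 size 50.5 45.9 long-axis deg 73.9 px [239. 105.]
cap [0.4607 0.2955 0.1071]
cap c 461.0 296.7 size 51.4 41.7 long-axis deg 82.1 px [197. 112.]
filter [0.5292 0.1097 0.106 ]
filter c 528.8 110.0 size 53.1 41.7 long-axis deg 67.6 px [248. 160.]
term [ 0.5527 -0.0097  0.0343]
term c 552.5 -9.4 size 44.8 28.1 long-axis deg 78.8 px [276. 227.]
pocket70 c 456.0 -313.9 size 56.3 44.1 long-axis deg 12.2 px [272. 406.]
pocket90 c 455.8 -315.1 size 59.2 49.2 long-axis deg 12.3 px [272. 406.]
jig c 455.3 -312.5 size 129.7 105.8 long-axis deg 12.5 px [273. 396.]
[[271.75696484 407.97585498]]
turn rotvec [-0.001  0.001 -0.058] then shift units [-4.758  2.571  1.452] joints [ 0.45  0.34 -0.22  1.01 -0.    2.27] t 19.02
```

```bash
python3 -m pendant '{"series":[1,0,0,0,0,0,-0.058,1,-0.7,0.38,0,0,0,0,1,-0.8,0.43,0,0,0,0,1,-0.8,0.43,0,0,0,0,1,-0.8,0.43,0,0,0,0,1,-0.8,0.43,0,0,0,0,1,-0.7,0.38,0.3,0,0,0,1,-0.15,0.08,0.5,0,0,0,1,0,0,0,0,0,0]}' 40; python3 go.py 556 -6.5 33 168.7
```

```text
time_s: 20.15
eef_pos: [0.5531, -0.0063, 0.1861]
tcp_rot: [-0.003, 0.774, 0.633, -0.003]
wrist_force: [0.3, -0.4, 0.6]
width: 0.0852
gripper_force: 0.0
turn rotvec [-0.008  0.    -0.002] then shift units [0.005 0.048 2.552] joints [-0.14  0.39 -0.28  0.9   0.    1.63] t 20.15
```

```bash
python3 -m pendant '{"series":[1,0,0,0.6,0,0,0,1,0,0,0.7,0,0,0,1,0,0,0.6,0,0,0,1,0,0,0.3,0,0,0,1,0,0,0,0,0,0,1,0,0,0,0,0,0]}'; python3 go.py 556 -6.5 33 168.7;python3 - <<'E'
from h import *
p,d=camera("side")
cv2.imwrite("pics/e.png",cv2.resize(p[140:290,210:340,::-1],(520,600),interpolation=cv2.INTER_CUBIC))
E
```

```text
time_s: 20.9
eef_pos: [0.5565, -0.0051, 0.059]
tcp_rot: [0.0, 0.773, 0.635, 0.0]
wrist_force: [0.3, 0.7, 0.3]
width: 0.085
gripper_force: 0.0
turn rotvec [ 0.001 -0.     0.001] then shift units [-0.024 -0.003  0.433] joints [-0.14  0.54 -0.42  0.61  0.    1.62] t 20.9
```

View pics/e.png

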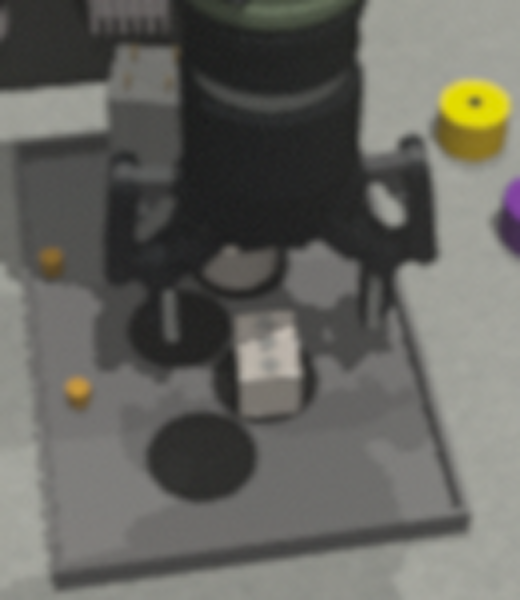

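The open fingers are on either side of the terminal along x and centred on it. I'll descend and grip.

```bash
python3 -m pendant '{"series":[1,-0.02,0,0.3,0,0,0,1,0,0,0.13,0,0,0,1,0,0,0,0,0,0,1,0,0,0,0,0,0,-1,0,0,0,0,0,0,-1,0,0,0,0,0,0,-1,0,0,0,0,0,0,-1,0,0,0,0,0,0,-1,0,0,0,0,0,0,-1,0,0,0,0,0,0]}' 40; python3 -m pendant '{"series":[-1,0,0,0,0,0,0,-1,0,0,-0.3,0,0,0,-1,0,0,-0.7,0,0,0,-1,0,0,-0.7,0,0,0,-1,0,0,-0.4,0,0,0,-1,0,0,0,0,0,0,-1,0,0,0,0,0,0]}' 40; python3 go.py 458 -313.5 150 102.2
```

```text
time_s: 22.2
eef_pos: [0.5559, -0.0069, 0.0324]
tcp_rot: [0.0, 0.773, 0.634, 0.0]
wrist_force: [-0.5, 0.2, 3.1]
width: 0.027
gripper_force: 40.6
time_s: 23.08
eef_pos: [0.5548, -0.0067, 0.1569]
tcp_rot: [-0.001, 0.773, 0.634, -0.001]
wrist_force: [0.2, -0.7, 0.1]
width: 0.0273
gripper_force: 40.1
turn rotvec [-2.000e-03  1.000e-03  1.161e+00] then shift units [-2.657  4.656  0.114] joints [-0.15  0.42 -0.32  0.83  0.    1.62] t 23.07
```

```bash
python3 -m pendant '{"series":[-1,0,0,0,0,0,0.18,-1,0,0,0,0,0,0.18,-1,0,0,0,0,0,0.18,-1,0,0,0,0,0,0.18,-1,0,0,0,0,0,0.18,-1,0,0,0,0,0,0.18,-1,0,0,0,0,0,0.08]}' 40;python3 -m pendant '{"series":[-1,-0.3,0.5,0,0,0,0,-1,-0.4,0.7,0,0,0,0,-1,-0.4,0.7,0,0,0,0,-1,-0.4,0.7,0,0,0,0,-1,-0.4,0.7,0,0,0,0,-1,-0.4,0.7,0,0,0,0,-1,-0.3,0.5,0,0,0,0,-1,0,0,0,0,0,0,-1,0,0,0,0,0,0]}' 40;  python3 go.py 458 -313.5 60 102.2
```

```text
time_s: 23.95
eef_pos: [0.5544, -0.0067, 0.1561]
tcp_rot: [-0.0, 0.994, 0.105, -0.002]
wrist_force: [-0.4, -0.3, -0.6]
width: 0.0273
gripper_force: 40.1
time_s: 25.08
eef_pos: [0.4598, -0.3027, 0.1567]
tcp_rot: [-0.001, 0.994, 0.107, -0.001]
wrist_force: [-0.2, 0.1, -0.2]
width: 0.0279
gripper_force: 40.1
turn rotvec [-0.003  0.001  0.001] then shift units [-0.067  0.169  1.612] joints [-0.72  0.42 -0.33  0.83  0.    2.21] t 25.07
```

```bash
python3 -m pendant '{"series":[-1,-0.067,0.165,0,0,0,0,-1,0,0,0.5,0,0,0,-1,0,0,0.6,0,0,0,-1,0,0,0.5,0,0,0,-1,0,0,0,0,0,0,-1,0,0,0,0,0,0]}' 40;  python3 go.py 458 -313.5 39 102.2;python3 - <<'E'
from h import *
p,d=camera("side")
cv2.imwrite("pics/f.png",cv2.resize(p[300:420,200:360,::-1],(800,600),interpolation=cv2.INTER_CUBIC))
E
```

```text
time_s: 25.82
eef_pos: [0.4594, -0.3145, 0.0631]
tcp_rot: [0.0, 0.994, 0.107, 0.0]
wrist_force: [0.3, -0.9, -0.8]
width: 0.0272
gripper_force: 40.1
turn rotvec [ 0.001 -0.001  0.002] then shift units [-0.019 -0.022  0.402] joints [-0.73  0.54 -0.41  0.62 -0.    2.19] t 25.82
```

View pics/f.png

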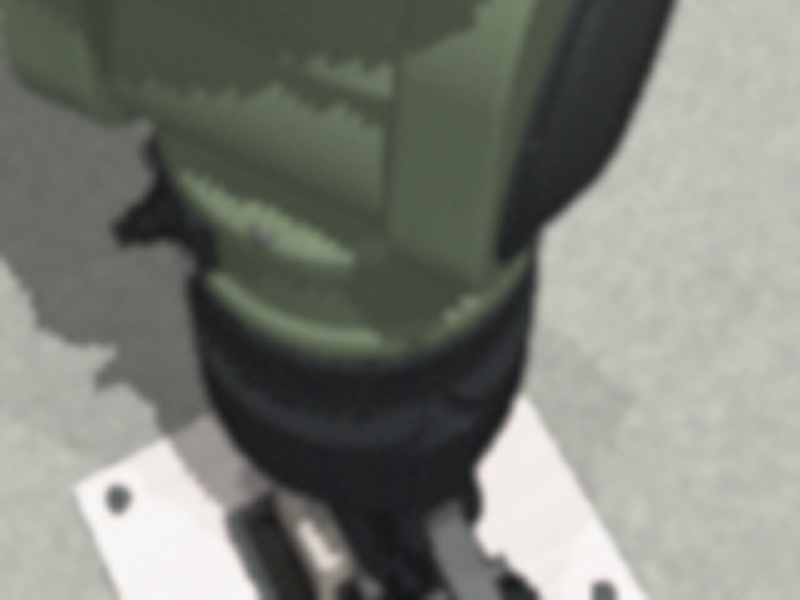

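The arm hides most of the pocket from the side, and only part of the block shows near (320,550). I'll lower in small steps and watch the force.

```bash
python3 -m pendant '{"series":[-1,-0.015,-0.02,0.1,0,0,0,-1,0,0,0.1,0,0,0,-1,0,0,0,0,0,0]}' 40; python3 -m pendant '{"series":[-1,0,0,0.08,0,0,0,-1,0,0,0.05,0,0,0,-1,0,0,0,0,0,0]}' 40; python3 -m pendant '{"series":[-1,0,0,0.03,0,0,0,-1,0,0,0.02,0,0,0,-1,0,0,0,0,0,0]}' 40; python3 -m pendant '{"series":[-1,0,0,0.02,0,0,0,-1,0,0,0,0,0,0]}' 40
```

```text
time_s: 26.25
eef_pos: [0.4572, -0.3131, 0.0498]
tcp_rot: [-0.0, 0.994, 0.107, -0.0]
wrist_force: [0.2, 0.0, -0.0]
width: 0.0273
gripper_force: 40.1
time_s: 26.62
eef_pos: [0.4574, -0.3132, 0.042]
tcp_rot: [-0.0, 0.994, 0.107, -0.0]
wrist_force: [0.2, 0.7, -0.7]
width: 0.0273
gripper_force: 40.1
time_s: 27.0
eef_pos: [0.4578, -0.3135, 0.0405]
tcp_rot: [0.0, 0.994, 0.107, 0.0]
wrist_force: [-2.1, 1.1, 9.2]
width: 0.0275
gripper_force: 44.5
time_s: 27.25
eef_pos: [0.4581, -0.3141, 0.0385]
tcp_rot: [0.001, 0.994, 0.107, 0.0]
wrist_force: [0.7, -1.5, 1.6]
width: 0.0274
gripper_force: 42.5
```

```bash
python3 -m pendant '{"series":[-1,0,0,0.015,0,0,0,-1,0,0,0,0,0,0]}' 40; python3 -m pendant '{"series":[0,0,0,0,0,0,0,0.3,0,0,0,0,0,0,1,0,0,-0.1,0,0,0,1,0,0,-0.3,0,0,0,1,0,0,-0.7,0,0,0,1,0,0,-0.8,0,0,0,1,0,0,-0.7,0,0,0,1,0,0,0,0,0,0]}' 40;python3 -m pendant '{"series":[1,0.8,-0.5,0,0,0,0,1,0.8,-0.5,0,0,0,0,1,0.8,-0.5,0,0,0,0,1,0,0,0,0,0,0]}';python3 - <<'E'
from h import *
p,d=camera("top");X=cloud("top",d);Z=X[:,:,2];V=p.max(2)
u=np.arange(560)[None,:];v=np.arange(420)[:,None]
m=(u>400)&(u<455)&(v>240)&(v<295)&(Z>.028)&(Z<.06);rect("top",m,.040,"term");print(np.percentile(Z[m],[5,50,95]).round(4))
cv2.imwrite("pics/g.png",cv2.resize(p[195:315,380:470,::-1],(450,600),interpolation=cv2.INTER_CUBIC))
E
```

```text
time_s: 27.5
eef_pos: [0.4581, -0.3141, 0.0384]
tcp_rot: [0.001, 0.994, 0.107, 0.0]
wrist_force: [-0.9, -0.5, 9.6]
width: 0.0275
gripper_force: 43.0
time_s: 28.5
eef_pos: [0.459, -0.3142, 0.1963]
tcp_rot: [0.002, 0.994, 0.107, 0.002]
wrist_force: [0.5, -0.4, 0.1]
width: 0.0852
gripper_force: 0.0
time_s: 29.0
eef_pos: [0.5804, -0.1912, 0.1912]
tcp_rot: [-0.001, 0.994, 0.11, -0.001]
wrist_force: [0.3, 0.0, -0.3]
width: 0.0858
gripper_force: 0.0Traceback (most recent call last):
  File "<stdin>", line 4, in <module>
    return _quantile_unchecked(
        a, q, axis, out, overwrite_input, method, keepdims, weights)
    return _ureduce(a,
                    func=_quantile_ureduce_func,
    ...<5 lines>...
                    overwrite_input=overwrite_input,
                    method=method)
    r = func(a, **kwargs)
    result = _quantile(arr,
                       quantiles=q,
    ...<2 lines>...
                       out=out,
                       weights=wgt)
    slices_having_nans = np.isnan(arr[-1, ...])
                                  ~~~^^^^^^^^^
IndexError: index -1 is out of bounds for axis 0 with size 0
```

The arm still covers the jig, so I'll move on to the mat and look from there.

```bash
python3 -m pendant '{"series":[1,0,0,-0.3,0,0,-0.18,1,0,0,-0.3,0,0,-0.18,1,0,0,0,0,0,-0.18,1,0,0,0,0,0,-0.18,1,0,0,0,0,0,-0.18,1,0,0,0,0,0,-0.18,1,0,0,0,0,0,-0.03,1,0,0,0,0,0,0]}';python3 go.py 461.2 304 225 165.6
```

```text
time_s: 30.05
eef_pos: [0.5783, -0.1954, 0.2287]
tcp_rot: [-0.001, 0.79, 0.613, -0.0]
wrist_force: [-0.3, -0.3, -0.6]
width: 0.0853
gripper_force: 0.0
turn rotvec [-0.001 -0.     0.001] then shift units [ 7.576 -3.961  0.062] joints [-0.45  0.46 -0.07  1.05 -0.    1.37] t 30.05
```

```bash
python3 -m pendant '{"series":[1,0.84,-0.44,0,0,0,0,1,0.84,-0.44,0,0,0,0,1,0.84,-0.44,0,0,0,0,1,0.84,-0.44,0,0,0,0,1,0.84,-0.44,0,0,0,0,1,0.84,-0.44,0,0,0,0,1,0.84,-0.44,0,0,0,0,1,0.84,-0.44,0,0,0,0,1,0.84,-0.44,0,0,0,0,1,0,0,0,0,0,0]}';python3 go.py 461.2 304 89 165.6
python3 - <<'E'
from h import *
p,d=camera("top");X=cloud("top",d);Z=X[:,:,2];V=p.max(2)
u=np.arange(560)[None,:];v=np.arange(420)[:,None]
m=(u>400)&(u<455)&(v>240)&(v<295)&(Z>.028)&(Z<.06);rect("top",m,.040,"term");print(np.percentile(Z[m],[5,50,95]).round(4) if m.any() else "none")
cv2.imwrite("pics/g.png",cv2.resize(p[195:315,380:470,::-1],(450,600),interpolation=cv2.INTER_CUBIC))
E
```

```text
time_s: 31.3
eef_pos: [0.4583, 0.3061, 0.2291]
tcp_rot: [-0.0, 0.788, 0.616, 0.0]
wrist_force: [-0.0, 0.7, -0.0]
width: 0.0855
gripper_force: 0.0
turn rotvec [-0.    -0.001  0.008] then shift units [-0.022  0.055  2.335] joints [ 0.45  0.35 -0.23  0.99  0.    2.27] t 31.3
term c 457.4 -312.5 size 41.6 31.9 long-axis deg 10.2 px [428. 268.]
[0.0335 0.0388 0.0428]
```

View pics/g.png

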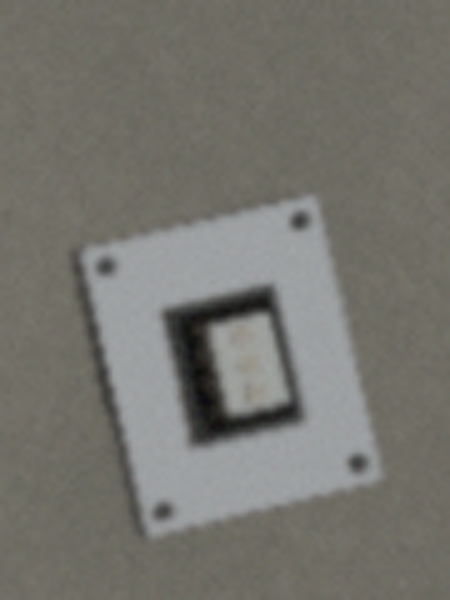

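The terminal sits flat in the pocket. Its top is at z 39 mm and its centre within about 2 mm of the jig's, with the apparent shift being parallax. Next I'll take the capacitor back.

```bash
python3 -m pendant '{"series":[1,-0.02,0.05,0.3,0,0,0,1,0,0,0.7,0,0,0,1,0,0,0.7,0,0,0,1,0,0,0.5,0,0,0,1,0,0,0.12,0,0,0,1,0,0,0,0,0,0,1,0,0,0,0,0,0]}' 60;python3 go.py 461.2 304 89 165.6
```

```text
time_s: 32.22
eef_pos: [0.4635, 0.3013, 0.0915]
tcp_rot: [0.0, 0.789, 0.614, 0.001]
wrist_force: [0.5, 0.4, 1.3]
width: 0.0856
gripper_force: 0.0
turn rotvec [ 0.002 -0.001  0.003] then shift units [ 0.034 -0.049  0.042] joints [ 0.44  0.49 -0.4   0.67 -0.    2.26] t 32.23
```

```bash
python3 -m pendant '{"series":[1,0.03,-0.045,0.04,0,0,0,1,0,0,0,0,0,0,1,0,0,0,0,0,0,-1,0,0,0,0,0,0,-1,0,0,0,0,0,0,-1,0,0,0,0,0,0,-1,0,0,0,0,0,0,-1,0,0,0,0,0,0,-1,0,0,0,0,0,0]}' 60; python3 -m pendant '{"series":[-1,0,0,-0.3,0,0,0,-1,0,0,-0.6,0,0,0,-1,0,0,-0.7,0,0,0,-1,0,0,-0.7,0,0,0,-1,0,0,0,0,0,0,-1,0,0,0,0,0,0]}' 60; python3 go.py 514.1 -40.4 225 165.6
```

```text
time_s: 33.35
eef_pos: [0.4603, 0.3036, 0.0879]
tcp_rot: [0.0, 0.789, 0.615, 0.0]
wrist_force: [-0.3, -1.7, 2.6]
width: 0.0429
gripper_force: 60.8
time_s: 34.1
eef_pos: [0.4594, 0.3033, 0.2245]
tcp_rot: [-0.0, 0.789, 0.615, -0.001]
wrist_force: [0.5, 0.3, -2.6]
width: 0.0432
gripper_force: 61.3
turn rotvec [-0.001  0.001  0.004] then shift units [-5.322  2.308 -0.008] joints [ 0.45  0.35 -0.24  0.98  0.    2.27] t 34.1
```

```bash
python3 -m pendant '{"series":[-1,-0.4,0.17,0,0,0,0,-1,-0.7,0.3,0,0,0,0,-1,-0.7,0.3,0,0,0,0,-1,-0.7,0.31,0,0,0,0,-1,-0.7,0.31,0,0,0,0,-1,-0.7,0.31,0,0,0,0,-1,-0.7,0.31,0,0,0,0,-1,-0.5,0.2,0,0,0,0,-1,-0.22,0.09,0,0,0,0,-1,0,0,0,0,0,0]}' 60; python3 go.py 514.1 -40.4 88 165.6
```

```text
time_s: 35.35
eef_pos: [0.5152, -0.0398, 0.2244]
tcp_rot: [-0.001, 0.789, 0.614, -0.001]
wrist_force: [-0.0, 0.1, -1.8]
width: 0.0432
gripper_force: 61.3
turn rotvec [-0.002 -0.     0.003] then shift units [-0.014 -0.015  2.274] joints [-0.22  0.29 -0.33  0.95  0.    1.6 ] t 35.35
```

```bash
python3 -m pendant '{"series":[-1,0,0,0.6,0,0,0,-1,0,0,0.7,0,0,0,-1,0,0,0.5,0,0,0,-1,0,0,0.25,0,0,0,-1,0,0,0,0,0,0,-1,0,0,0.06,0,0,0,-1,0,0,0,0,0,0,-1,0,0,0,0,0,0]}' 60; python3 go.py 514.1 -40.4 88 165.6
```

```text
time_s: 36.35
eef_pos: [0.5164, -0.0398, 0.0998]
tcp_rot: [0.0, 0.789, 0.615, 0.0]
wrist_force: [-0.2, 0.8, -1.1]
width: 0.0431
gripper_force: 61.2
turn rotvec [ 0.001 -0.     0.004] then shift units [-0.02  -0.035  0.197] joints [-0.22  0.43 -0.49  0.65  0.    1.6 ] t 36.35
```

```bash
python3 -m pendant '{"series":[-1,-0.015,-0.03,0.08,0,0,0,-1,0,0,0.07,0,0,0,-1,0,0,0,0,0,0]}' 60; python3 -m pendant '{"series":[-1,0,0,0.03,0,0,0,-1,0,0,0,0,0,0]}' 60; python3 -m pendant '{"series":[-1,0,0,0.02,0,0,0,-1,0,0,0,0,0,0]}' 60 ; python3 -m pendant '{"series":[-1,0,0,0.015,0,0,0,-1,0,0,0,0,0,0]}' 60
```

```text
time_s: 36.72
eef_pos: [0.5135, -0.0401, 0.0896]
tcp_rot: [-0.0, 0.789, 0.615, -0.0]
wrist_force: [-0.6, 0.3, -1.9]
width: 0.0431
gripper_force: 61.2
time_s: 36.98
eef_pos: [0.5139, -0.0401, 0.0882]
tcp_rot: [-0.0, 0.789, 0.615, -0.0]
wrist_force: [-0.6, -0.0, -2.2]
width: 0.0429
gripper_force: 61.2
time_s: 37.22
eef_pos: [0.5141, -0.0401, 0.0878]
tcp_rot: [0.0, 0.789, 0.615, 0.0]
wrist_force: [-1.3, 1.2, 5.9]
width: 0.043
gripper_force: 62.0
time_s: 37.48
eef_pos: [0.5142, -0.0401, 0.0878]
tcp_rot: [0.0, 0.789, 0.615, 0.0]
wrist_force: [-3.8, 0.7, 13.6]
width: 0.043
gripper_force: 62.9
```

Seated. I'll release, lift and go for the heatsink.

```bash
python3 -m pendant '{"series":[-1,0,0,-0.02,0,0,0,0.5,0,0,0,0,0,0,1,0,0,0,0,0,0,1,0,0,0,0,0,0,1,0,0,-0.3,0,0,0,1,0,0,-0.9,0,0,0,1,0,0,-0.9,0,0,0,1,0,0,-0.2,0,0,0,1,0,0,0,0,0,0]}' 60; python3 go.py 557.8 289.4 230 165.6
```

```text
time_s: 38.6
eef_pos: [0.5144, -0.0402, 0.2258]
tcp_rot: [0.001, 0.789, 0.615, 0.001]
wrist_force: [-0.1, 0.5, -0.5]
width: 0.0855
gripper_force: 0.0
turn rotvec [ 0.002 -0.     0.004] then shift units [ 5.5   -0.665 -0.07 ] joints [-0.22  0.29 -0.33  0.95  0.    1.6 ] t 38.6
```

```bash
python3 -m pendant '{"series":[1,0.7,-0.085,0,0,0,0,1,0.8,-0.1,0,0,0,0,1,0.8,-0.1,0,0,0,0,1,0.8,-0.1,0,0,0,0,1,0.8,-0.1,0,0,0,0,1,0.8,-0.1,0,0,0,0,1,0.8,-0.08,0,0,0,0,1,0,0,0,0,0,0,1,0,0,0,0,0,0]}';python3 go.py 557.8 289.4 94.5 165.6
```

```text
time_s: 39.72
eef_pos: [0.5548, 0.2891, 0.2231]
tcp_rot: [-0.0, 0.789, 0.615, -0.002]
wrist_force: [-0.1, 0.1, -0.3]
width: 0.0854
gripper_force: 0.0
turn rotvec [-0.003  0.003  0.005] then shift units [0.017 0.047 2.144] joints [ 0.36  0.49 -0.03  1.06 -0.    2.18] t 39.73
```

```bash
python3 -m pendant '{"series":[1,0,0.02,0.6,0,0,0,1,0,0,0.7,0,0,0,1,0,0,0.6,0,0,0,1,0,0,0.24,0,0,0,1,0,0,0,0,0,0,1,0,0,0,0,0,0]}';python3 go.py 557.8 289.4 94.5 165.6
```

```text
time_s: 40.48
eef_pos: [0.5582, 0.2894, 0.0985]
tcp_rot: [0.0, 0.789, 0.614, 0.001]
wrist_force: [-0.1, 0.2, 1.3]
width: 0.0855
gripper_force: 0.0
turn rotvec [ 0.002 -0.001  0.004] then shift units [-0.001 -0.007  0.067] joints [ 0.36  0.6  -0.18  0.79 -0.    2.18] t 40.48
```

```bash
python3 -m pendant '{"series":[1,0,0,0.05,0,0,0,1,0,0,0,0,0,0,-1,0,0,0,0,0,0,-1,0,0,0,0,0,0,-1,0,0,0,0,0,0,-1,0,0,0,0,0,0,-1,0,0,0,0,0,0,-1,0,0,0,0,0,0]}' 60; python3 -m pendant '{"series":[-1,0,0,-0.3,0,0,0,-1,0,0,-0.6,0,0,0,-1,0,0,-0.7,0,0,0,-1,0,0,-0.6,0,0,0,-1,0,0,0,0,0,0,-1,0,0,0,0,0,0]}' 60; python3 go.py 522.8 38 225 165.6
```

```text
time_s: 41.48
eef_pos: [0.557, 0.2895, 0.0942]
tcp_rot: [-0.0, 0.789, 0.615, 0.0]
wrist_force: [-2.4, 0.9, 4.0]
width: 0.0431
gripper_force: 61.0
time_s: 42.22
eef_pos: [0.5565, 0.289, 0.225]
tcp_rot: [-0.0, 0.789, 0.615, -0.001]
wrist_force: [0.4, -0.0, -2.4]
width: 0.0435
gripper_force: 61.7
turn rotvec [-0.001  0.001  0.004] then shift units [-4.192e+00  4.960e-01 -1.000e-03] joints [ 0.36  0.49 -0.02  1.06 -0.    2.18] t 42.23
```

```bash
python3 -m pendant '{"series":[-1,-0.4,0.05,0,0,0,0,-1,-0.7,0.08,0,0,0,0,-1,-0.7,0.08,0,0,0,0,-1,-0.7,0.08,0,0,0,0,-1,-0.7,0.08,0,0,0,0,-1,-0.6,0.07,0,0,0,0,-1,-0.38,0.05,0,0,0,0,-1,0,0,0,0,0,0,-1,0,0,0,0,0,0]}' 60; python3 go.py 522.5 38 94.5 165.6
```

```text
time_s: 43.35
eef_pos: [0.5236, 0.0394, 0.2249]
tcp_rot: [-0.001, 0.789, 0.615, -0.001]
wrist_force: [0.1, 0.2, -2.5]
width: 0.0435
gripper_force: 61.5
turn rotvec [-0.002 -0.     0.004] then shift units [-0.027 -0.012  2.173] joints [-0.07  0.31 -0.31  0.96  0.    1.75] t 43.35
```

```bash
python3 -m pendant '{"series":[-1,-0.02,-0.03,0.6,0,0,0,-1,0,0,0.7,0,0,0,-1,0,0,0.5,0,0,0,-1,0,0,0.2,0,0,0,-1,0,0,0,0,0,0,-1,0,0,0.04,0,0,0,-1,0,0,0,0,0,0,-1,0,0,0,0,0,0]}' 60; python3 go.py 522.5 38 94.5 165.6
```

```text
time_s: 44.35
eef_pos: [0.5227, 0.0382, 0.1043]
tcp_rot: [0.0, 0.789, 0.615, 0.001]
wrist_force: [0.4, -0.5, -3.8]
width: 0.0431
gripper_force: 61.6
turn rotvec [ 0.001 -0.     0.004] then shift units [-0.005 -0.003  0.163] joints [-0.07  0.43 -0.47  0.67  0.    1.75] t 44.35
```

```bash
python3 -m pendant '{"series":[-1,0,0,0.08,0,0,0,-1,0,0,0.05,0,0,0,-1,0,0,0,0,0,0]}' 60; python3 -m pendant '{"series":[-1,0,0,0.02,0,0,0,-1,0,0,0,0,0,0]}' 60; python3 -m pendant '{"series":[-1,0,0,0.02,0,0,0,-1,0,0,0,0,0,0]}' 60 ; python3 -m pendant '{"series":[-1,0,0,0.015,0,0,0,-1,0,0,0,0,0,0]}' 60
```

```text
time_s: 44.72
eef_pos: [0.5218, 0.0383, 0.0953]
tcp_rot: [-0.0, 0.789, 0.615, -0.0]
wrist_force: [-0.5, 0.3, -3.2]
width: 0.0433
gripper_force: 61.6
time_s: 44.98
eef_pos: [0.5222, 0.0383, 0.0945]
tcp_rot: [-0.0, 0.789, 0.615, -0.0]
wrist_force: [-0.0, 0.2, -2.3]
width: 0.0436
gripper_force: 61.6
time_s: 45.22
eef_pos: [0.5223, 0.0383, 0.0942]
tcp_rot: [0.0, 0.789, 0.615, 0.0]
wrist_force: [-2.2, 0.6, 4.8]
width: 0.043
gripper_force: 62.3
time_s: 45.48
eef_pos: [0.5223, 0.0383, 0.0941]
tcp_rot: [0.0, 0.789, 0.615, 0.0]
wrist_force: [-5.6, 0.9, 13.0]
width: 0.0433
gripper_force: 63.4
```

```bash
python3 -m pendant '{"series":[-1,0,0,-0.02,0,0,0,0.5,0,0,0,0,0,0,1,0,0,0,0,0,0,1,0,0,0,0,0,0,1,0,0,-0.3,0,0,0,1,0,0,-0.9,0,0,0,1,0,0,-0.9,0,0,0,1,0,0,-0.2,0,0,0,1,0,0,0,0,0,0]}' 60; python3 -m pendant '{"series":[1,0.8,0,0,0,0,0,1,0.8,0,0,0,0,0,1,0.8,0,0,0,0,0,1,0.8,0,0,0,0,0,1,0.8,0,0,0,0,0,1,0,0,0,0,0,0]}'
python3 - <<'E'
from h import *
p,d=camera("top");X=cloud("top",d);Z=X[:,:,2];np.savez("top2.npz",p=p,d=d);V=p.max(2)
u=np.arange(560)[None,:];v=np.arange(420)[:,None]
box=lambda a,b,c,e:(u>a)&(u<b)&(v>c)&(v<e)
for nm,b,lo,hi,z in (("filter",box(205,240,215,252),.085,.13,.102),("heats",box(245,281,215,258),.085,.13,.116),("capac",box(284,322,225,262),.09,.13,.106)):
    m=b&(Z>lo)&(Z<hi);rect("top",m,z,nm);print(np.median(X[m],0).round(4))
rect("top",box(235,262,205,232)&(Z>.02)&(Z<.05)&(V>130),.032,"buzz")
for t in(120,140):rect("top",box(412,446,248,290)&(V>t)&(Z>.02),.040,f"term{t}")
cv2.imwrite("pics/z.png",p[:,:,::-1])
E
```

```text
time_s: 46.6
eef_pos: [0.5227, 0.0382, 0.2321]
tcp_rot: [0.001, 0.789, 0.615, 0.001]
wrist_force: [0.0, 0.6, -0.2]
width: 0.0854
gripper_force: 0.0
time_s: 47.35
eef_pos: [0.58, 0.2737, 0.2284]
tcp_rot: [-0.001, 0.788, 0.616, -0.002]
wrist_force: [-0.4, -0.6, 0.7]
width: 0.0856
gripper_force: 0.0
filter c 531.3 116.1 size 41.7 40.0 long-axis deg 67.3 px [225. 234.]
[0.5307 0.1162 0.1049]
heats c 520.9 37.5 size 43.9 35.3 long-axis deg 165.6 px [264. 239.]
[0.5217 0.0375 0.1147]
capac c 514.4 -39.4 size 42.2 42.2 long-axis deg 89.5 px [303. 242.]
[ 0.5136 -0.0403  0.1056]
buzz c 561.6 74.4 size 34.5 34.5 long-axis deg 179.8 px [248. 221.]
term120 c 457.8 -314.1 size 38.5 27.2 long-axis deg 13.0 px [429. 267.]
term140 c 458.2 -314.4 size 37.0 25.3 long-axis deg 11.5 px [429. 267.]
```

View pics/z.png

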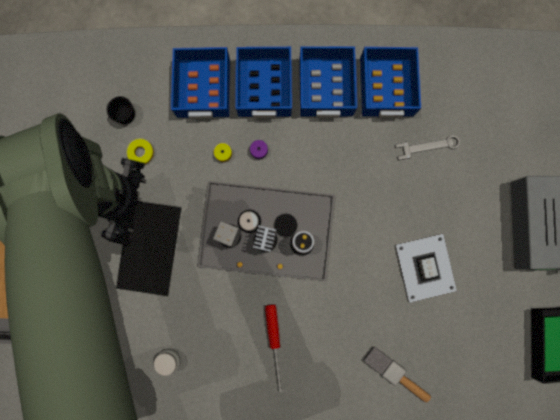

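The picture shows the terminal in the jig pocket at (429,267). The heatsink (264,239), capacitor (303,242), filter (225,234) and buzzer (248,221) all stand within about 2 mm of where they started.

```bash
python3 -m pendant '{"series":[1,0,0,0,0,0,0,1,0,0,0,0,0,0]}'; python3 -c "
from bench import job
print(job.close_job())"
```

```text
time_s: 47.65
eef_pos: [0.5806, 0.2697, 0.2312]
tcp_rot: [-0.0, 0.789, 0.614, -0.001]
wrist_force: [0.6, -0.3, 0.1]
width: 0.0854
gripper_force: 0.0
the job is handed in; nothing more can be done
None
```

I handed the job in at about 48 s of the allowed 128 s; no verdict came back. By the last camera check, the terminal block lies flat and square in the jig pocket, and the heatsink, capacitor, filter and buzzer stand within about 2 mm of where they started.

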